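# Close and clamp the extraction bottles on the shaker

### The arm

A 6-joint arm with a two-finger parallel gripper is mounted at the origin on a cart in front of the work surface, level with it; the furniture and walls round the work are solid. World frame = base frame: x ahead of the robot, y to its left, z up, the work surface at z = 0. Lengths are in m, angles in degrees, forces in N, time in s.
With the tool pointing down it reaches from about 0.375 to 0.975 m from the base axis. Payload 3.8 kg.
Tool frame: the origin (TCP) lies between the finger pads; the fingertips stand 11 mm ahead of it and the grasp point (between the pads) lies 8 mm behind it (manip.tip_reach is the distance from the TCP to the fingertips, in m); z points along the fingers, y is the line along which they close (so a half turn about z gives the same grasp; the last joint's range is limited). The gripper opens to 85 mm and grips with 20 to 120 N. Pads are 22 mm wide; open, the fingers measure 114 mm over their backs; the gripper's body (76 mm by 85 mm) begins 54 mm behind the grasp point. The pads swing forward as they close: fully open they stand 13 mm farther back than shut.
Start: joints at [65.208, 15.12, 91.902, -0, 72.978, -2.114], TCP at [0.26, 0.623, 0.206] pointing down, gripper open.
Joint ranges: [-150.88, 150.88], [-54.13, 125.18], [17.81, 147.31], [-75.09, 255.09], [0, 152.58], [-146.25, 146.25]. Speed limits (degrees/s): [147.25, 147.25, 180, 180, 180, 180].

### API

Orientations are given as [roll, pitch, yaw] about the fixed x, y, z axes, in that order (R = Rz(yaw) Ry(pitch) Rx(roll)).
In Python, from station import state, get_image, workorder, manip gives the robot as it stands.
- The arm moves only by the shell command python3 -m creep 'ROWS' [FORCE]. ROWS is JSON, a list of rows, each an object of numbers: "rx", "ry", "rz": the turn, a rotation vector about the world's x, y, z in degrees; "dx", "dy", "dz": the shift along the world's x, y, z in cm; "jaw": the opening, from 0 (shut) to 1 (fully open). A call has 1 to 12 rows; each row shifts and turns the commanded pose from where the row before left it; what a row does not reach is not made up. A row lasts 1/12 s, in which the tool goes at most 41.7 mm and 7.16 degrees, less where a joint would pass 70% of its speed; a pose out of reach is approached as far as the arm can. A call with a gripper value outside its range is refused whole. The fingers move at their own pace and stop on an object; FORCE is the grip in N (left out, the last holds). Time passes only in rows, so rows that do not move let the fingers close. It gives the time, the measured TCP pose, the force and the opening at its end, in the units of the state.
- state(): the state, without advancing time (a new reading comes with each control period).
- get_image(name): name is "scene" or "side" or "wrist"; returns a dict with "frame" (400x640x3 uint8, blue, green, red), "intrinsics" (3x3 intrinsics, pixels), "view" (4x4, takes a point from world to camera coordinates); the wrist camera has in their place "mount" (4x4, takes a point from camera to tool coordinates, whose origin is the TCP and whose axes are the flange's). Camera axes: x right, y down, z forward; pixel columns grow to the right and rows downward; lengths in m; the calibration is good to about 2 mm. A picture is of the moment at which its call begins: read the wrist's pose just before it. There is no depth.
- workorder.close_job(): hands the job in, once; it reports no verdict.
The state is a dict: "time_s": time; "q": joint angles; "joint_velocities": joint speeds; "tau": joint torques, N m; "ee_pos": TCP position; "orientation": TCP orientation; "force": force on the tool from outside, world axes, zero at the start; "ft_torque": the same for the moment, N m; "grip_width": opening from 0.0 (shut) to 1.0 (fully open).
Only numpy, scipy, OpenCV 4.12 (cv2) and the standard library are available. Lean on these libraries where they do the work, as an engineer would, in place of code of your own. Each camera call takes 0.05 s, during which the arm holds its last target. There are 200 camera calls.

### The job

The three soil-extraction bottles on the bench shaker are ready to be shaken, but one of them has its screw cap left loose, standing higher than the other two. Screw that cap clockwise until it is fully home, then swing the shaker's hold-down bar over and down until it lies level across all three caps, with every cap tight and every bottle still standing in its pocket. Do not push the beaker, the plastic cup or the timer standing nearby out of place.

Things in the scene. Friction and masses are not known exactly. Their poses are not given: they have to be found in the camera images.
- shaker: low white bench shaker, fixed to the worktop, 215 x 290 mm housing, 74 mm high to the top of its aluminium platform (190 x 330 mm). Origin on the worktop under the middle pocket; x points to its back (where the hold-down bar is hinged), y along the row of bottles, z up. Three square aluminium pockets in a row at y = -95, 0 and +95 mm; pocket floor 76 mm, pocket rim 114 mm above the worktop
- bottle_a: white square wide-mouth bottle, 60 x 60 mm, 88 mm to the neck, 118.5 mm with its cap closed, loose in one of the three pockets (1.5 mm play; the pocket keeps it from turning). Origin at the centre of its underside, z up. Any of the three bottles may be in any pocket
- bottle_b: a bottle like bottle_a, in another pocket
- bottle_c: a bottle like bottle_a, in another pocket
- cap_a_top (a point): centre of the top face of bottle_a's ribbed grey screw cap, a cylinder 49 mm in diameter (51 mm over the ribs) and 28 mm high below this point; z up
- cap_b_top (a point): the same on bottle_b
- cap_c_top (a point): the same on bottle_c
- cap_a (a joint): angle by which bottle_a's cap is unscrewed, rad: 0 = screwed fully home (hard stop), growing anticlockwise as seen from above. The cap is captive on a coarse thread and rises 2.9 mm per rad (18 mm per turn); friction 0.08 N m
- cap_b (a joint): the same for bottle_b
- cap_c (a joint): the same for bottle_c
- hold_bar (a joint): angle of the hold-down bar, rad: 0 = level, its rubber-faced cross bar (26 mm wide, 305 mm long) lying over the middles of the three caps (85 mm in front of the pivot; 0.7 mm above closed caps); pi/2 = straight up, more = leaning back. Stiff hinge (0.25 N m), stays where it is left
- bar_handle (a point): middle of the round black grip of the hold-down bar's bow handle, 76 mm long along the shaker's y axis, 12.4 mm thick, 140 mm from the pivot axis; when the bar is down it is in front of the caps, 202 mm above the worktop. Its frame turns with the bar
- bar_pivot (a point): middle of the pivot axis of the hold-down bar, 85 mm behind the row of bottles and 200 mm above the worktop; the axis runs along the shaker's y
- beaker: glass beaker, 102 x 111 mm, 132 mm high, left of the shaker; origin at the centre of its underside
- cup: white plastic cup, 74 x 80 mm, 100 mm high, left of the shaker; origin at the centre of its underside
- timer: small white bench timer, 26 x 60 mm, 62 mm high, on the right; origin at the centre of its underside
Mind the look-alikes: they are no part of the job. What is shaped like the bottle_b but black, purple or yellow is not meant.

How it is judged:
By the outcome, as a careful person would: the job done as asked, in the order asked, and still so for the second after the job is handed in, with the robot touching nothing.
It also fails if it takes over 54 s, if anything falls off the work surface, if the arm or the gripper's body presses on something with over 40 N, if the wrist force passes 120 N, or if a joint passes its speed limit or range.

## Working session

There is one attempt and no reset: what is moved stays moved. The work goes in short steps, Python scripts to look and compute and a shell command to move; the robot and the scene stay as the last step left them, time stands still between calls to the robot, and variables do not carry over. Pictures are saved under pics/ and viewed, on a budget of 10 in all, crops included, one or two more only if the job needs it, and the job is handed in when it is done.

```bash
mkdir -p pics; ls
python3 - <<'E'
from station import state,get_image,manip
import cv2,numpy as np
s=state();print(s)
a=get_image("scene");b=get_image("side")
for n,i in(("scene",a),("side",b)):
    cv2.imwrite(f"pics/{n}0.png",i["frame"]);print(i["intrinsics"].tolist(),np.round(i["view"],4).tolist())
E
```

```text
pics
{'time_s': 0.0, 'q': array([ 6.52066995e+01,  1.51691454e+01,  9.19825652e+01, -6.62733421e-05,
        7.29771212e+01, -2.11517129e+00]), 'joint_velocities': array([-0.01268043,  0.00551161, -0.08897048, -0.01579737, -0.05132564,
       -0.02139882]), 'tau': array([-1.77437250e-03, -5.15121102e+01, -3.67301917e+01, -1.85657805e-04,
        1.29291415e-02, -1.87447489e-05]), 'ee_pos': array([0.25992658, 0.62208265, 0.20444989]), 'orientation': array([-1.79871254e+02, -4.69167668e-03,  1.57321885e+02]), 'force': array([-0.59904048,  0.24864094, -0.1590585 ]), 'ft_torque': array([ 0.00845421, -0.00264842,  0.00986148]), 'grip_width': 1.0035863729698347}
[[495.89225024188266, 0.0, 326.37231188331873], [0.0, 495.89225024188266, 207.48869872106405], [0.0, 0.0, 1.0]] [[0.4515, -0.892, -0.0239, -0.1645], [-0.4976, -0.2294, -0.8365, 0.4204], [0.7406, 0.3896, -0.5474, 1.3119], [0.0, 0.0, 0.0, 1.0]]
[[514.4945725888294, 0.0, 317.05722555177744], [0.0, 514.4945725888294, 189.96251933286166], [0.0, 0.0, 1.0]] [[-0.9055, -0.4237, -0.024, 0.5505], [-0.2386, 0.5551, -0.7968, 0.1962], [0.351, -0.7158, -0.6038, 1.7228], [0.0, 0.0, 0.0, 1.0]]
```

View pics/scene0.png

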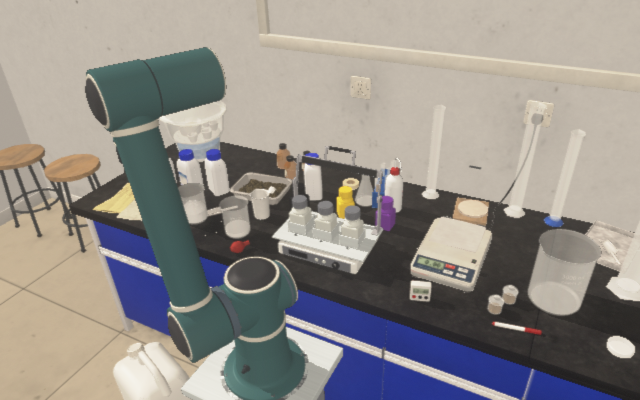

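View pics/side0.png

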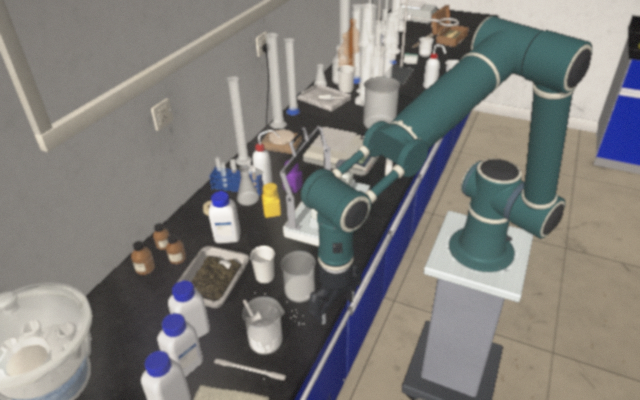

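The scene view shows the shaker at about (330,240), with three white bottles with grey caps at (299,203), (325,209) and (352,215). The bar stands up behind them, with its handle near (340,152). The yellow (346,203) and purple (388,213) bottles are look-alikes. In the side view the arm hides the shaker. Next I'll enlarge the scene view.

Run:
```python
import cv2
i=cv2.imread("pics/scene0.png")[140:280,250:440]
cv2.imwrite("pics/crop1.png",cv2.resize(i,None,fx=4.2,fy=4.2,interpolation=cv2.INTER_CUBIC))
```

```text
(no output)
```

View pics/crop1.png

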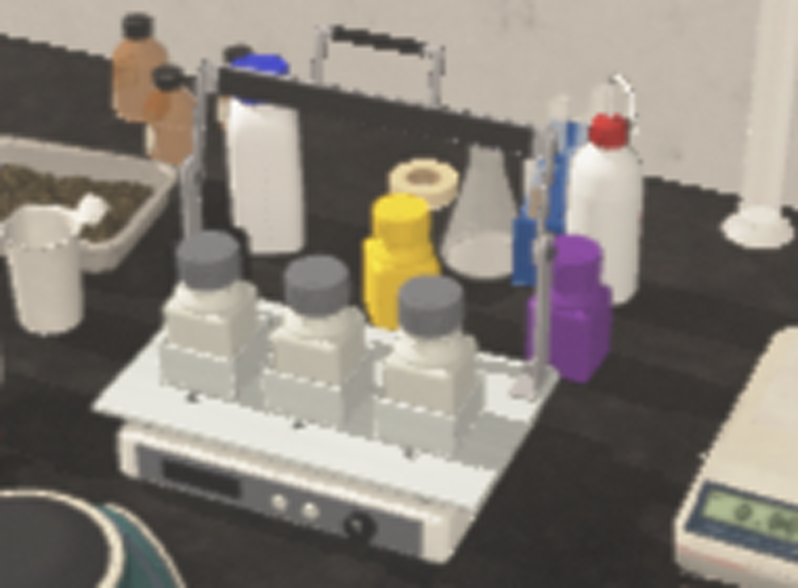

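The crop shows the three white bottles with grey caps in the pockets, with cap-top centres near full-frame pixels (300,199), (325,205) and (352,209). These fit the description; the yellow and purple ones are decoys outside the shaker. The bar stands roughly upright. Next I locate the shaker.

```bash
cat > h.py <<'E'
import numpy as np,cv2
from station import state,get_image,manip
from scipy.spatial.transform import Rotation as R
def cam(name):
    s=state();i=get_image(name);K=np.array(i["intrinsics"])
    if name=="wrist":
        T=np.eye(4);T[:3,:3]=R.from_euler("xyz",s["orientation"],degrees=True).as_matrix();T[:3,3]=s["ee_pos"];T=T@np.array(i["mount"])
    else: T=np.linalg.inv(np.array(i["view"]))
    return i["frame"],K,T
def ray(K,T,uv):
    d=T[:3,:3]@np.linalg.inv(K)@np.array([*uv,1.]);return T[:3,3],d/np.linalg.norm(d)
def onz(K,T,uv,z):
    c,d=ray(K,T,uv);return c+d*(z-c[2])/d[2]
def proj(K,T,p):
    q=np.linalg.inv(T)@np.array([*p,1.]);q=K@q[:3];return q[:2]/q[2]
E
python3 - <<'E'
from h import *
f,K,T=cam("scene");print("cam",T[:3,3])
P=lambda x,y:(x/4.2+250-.4,y/4.2+140-.4)
for n,p in dict(FL=(95,405),FR=(470,512),BR=(557,375)).items(): print(n,onz(K,T,P(*p),.074).round(4))
for p in[(210,246),(317,270),(430,292)]: print("cap",onz(K,T,P(*p),.1945).round(4))
for p in[(333,33),(425,45)]: print("handle z.34",onz(K,T,P(*p),.34).round(4))
for n,p in dict(cup=(50,328)).items(): print(n,onz(K,T,P(*p),0).round(4))
for p in[(237,237),(420,300)]:print(p,onz(K,T,p,0).round(3))
w,Kw,Tw=cam("wrist");print(Kw.tolist(),np.round(np.linalg.inv(T)@Tw,2).tolist());s=state();print(s["time_s"]);
import station;i=get_image("wrist");print(np.round(i["mount"],4).tolist())
E
```

```text
cam [-0.68818611 -0.56133252  1.06589937]
FL [0.4203 0.2312 0.074 ]
FR [ 0.4248 -0.0944  0.074 ]
BR [ 0.6147 -0.0889  0.074 ]
cap [0.5039 0.1649 0.1945]
cap [0.508  0.0723 0.1945]
cap [ 0.5164 -0.0197  0.1945]
handle z.34 [0.6182 0.1101 0.34  ]
handle z.34 [0.6286 0.036  0.34  ]
cup [0.5861 0.3907 0.    ]
(237, 237) [0.444 0.403 0.   ]
(420, 300) [ 0.415 -0.293  0.   ]
[[307.22352707215725, 0.0, 314.09482346369055], [0.0, 307.22352707215725, 195.97461326103303], [0.0, 0.0, 1.0]] [[-0.65, 0.73, 0.22, -0.66], [-0.4, -0.58, 0.71, -0.14], [0.65, 0.37, 0.67, 1.51], [0.0, 0.0, 0.0, 1.0]]
0.2
[[0.0006, -0.9649, -0.2627, 0.0678], [1.0, 0.0004, 0.0007, -0.0], [-0.0005, -0.2627, 0.9649, -0.1669], [0.0, 0.0, 0.0, 1.0]]
```

```bash
python3 -m creep '[{"dx":1.1,"dy":-3.7,"dz":1.0,"rz":1.9},{"dx":1.1,"dy":-3.7,"dz":1.0,"rz":1.9},{"dx":1.1,"dy":-3.7,"dz":1.0,"rz":1.9},{"dx":1.1,"dy":-3.7,"dz":1.0,"rz":1.9},{"dx":1.1,"dy":-3.7,"dz":1.0,"rz":1.9},{"dx":1.1,"dy":-3.7,"dz":1.0,"rz":1.9},{"dx":1.1,"dy":-3.7,"dz":1.0,"rz":1.9},{"dx":1.1,"dy":-3.7,"dz":1.0,"rz":1.9},{"dx":1.1,"dy":-3.7,"dz":1.0,"rz":1.9},{"dx":1.1,"dy":-3.7,"dz":1.0,"rz":1.9},{"dx":1.1,"dy":-3.7,"dz":1.0,"rz":1.9},{"dx":1.1,"dy":-3.7,"dz":1.0,"rz":1.9}]' && python3 -m creep '[{"dx":0.9,"dy":-3.6},{"dx":0.9,"dy":-3.6},{"dx":0.9,"dy":-3.6},{},{},{}]'
python3 - <<'E'
from h import *
f,K,T=cam("wrist");cv2.imwrite("pics/w1.png",f);np.savez("w1.npz",K=K,T=T);print(state()["time_s"])
f,K,T=cam("side");cv2.imwrite("pics/s1.png",f);np.savez("s1.npz",K=K,T=T)
E
```

```text
0.3$[0]: bad value
```

View pics/w1.png

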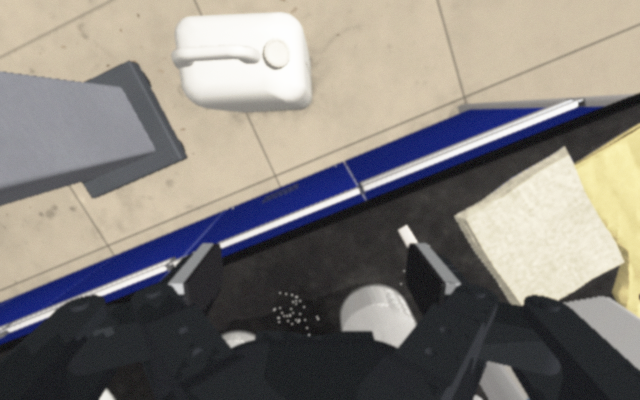

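The move was refused, probably because rows need every key, so nothing moved. The wrist view shows the floor at the top and the fingers at the bottom (rows above 240 are clear), so I'll view from higher and farther forward.

```bash
python3 -m creep '[{"rx":0,"ry":0,"rz":1.9,"dx":1.6,"dy":-3.4,"dz":1.7,"jaw":1},{"rx":0,"ry":0,"rz":1.9,"dx":1.6,"dy":-3.4,"dz":1.7,"jaw":1},{"rx":0,"ry":0,"rz":1.9,"dx":1.6,"dy":-3.4,"dz":1.7,"jaw":1},{"rx":0,"ry":0,"rz":1.9,"dx":1.6,"dy":-3.4,"dz":1.7,"jaw":1},{"rx":0,"ry":0,"rz":1.9,"dx":1.6,"dy":-3.4,"dz":1.7,"jaw":1},{"rx":0,"ry":0,"rz":1.9,"dx":1.6,"dy":-3.4,"dz":1.7,"jaw":1},{"rx":0,"ry":0,"rz":1.9,"dx":1.6,"dy":-3.4,"dz":1.7,"jaw":1},{"rx":0,"ry":0,"rz":1.9,"dx":1.6,"dy":-3.4,"dz":1.7,"jaw":1},{"rx":0,"ry":0,"rz":1.9,"dx":1.6,"dy":-3.4,"dz":1.7,"jaw":1},{"rx":0,"ry":0,"rz":1.9,"dx":1.6,"dy":-3.4,"dz":1.7,"jaw":1},{"rx":0,"ry":0,"rz":1.9,"dx":1.6,"dy":-3.4,"dz":1.7,"jaw":1},{"rx":0,"ry":0,"rz":1.9,"dx":1.6,"dy":-3.4,"dz":1.7,"jaw":1}]' && python3 -m creep '[{"rx":0,"ry":0,"rz":0,"dx":1.7,"dy":-3.6,"dz":0,"jaw":1},{"rx":0,"ry":0,"rz":0,"dx":1.7,"dy":-3.6,"dz":0,"jaw":1},{"rx":0,"ry":0,"rz":0,"dx":1.7,"dy":-3.6,"dz":0,"jaw":1},{"rx":0,"ry":0,"rz":0,"dx":1.7,"dy":-3.6,"dz":0,"jaw":1},{"rx":0,"ry":0,"rz":0,"dx":0,"dy":0,"dz":0,"jaw":1},{"rx":0,"ry":0,"rz":0,"dx":0,"dy":0,"dz":0,"jaw":1},{"rx":0,"ry":0,"rz":0,"dx":0,"dy":0,"dz":0,"jaw":1}]'
python3 - <<'E'
from h import *
f,K,T=cam("wrist");cv2.imwrite("pics/w2.png",f);np.savez("w2.npz",K=K,T=T);print(state()["time_s"],T[:3,3])
f,K,T=cam("side");cv2.imwrite("pics/s2.png",f);np.savez("s2.npz",K=K,T=T)
E
```

```text
time_s: 1.35
ee_pos: [0.4525, 0.2131, 0.411]
orientation: [180.0, 0.1, -179.8]
force: [1.1, -0.0, 0.7]
grip_width: 0.998
time_s: 1.93
ee_pos: [0.52, 0.0709, 0.4097]
orientation: [180.0, -0.0, -179.9]
force: [-0.2, 0.6, 0.1]
grip_width: 0.998
1.9833 [0.45244315 0.07116762 0.57667991]
```

View pics/w2.png

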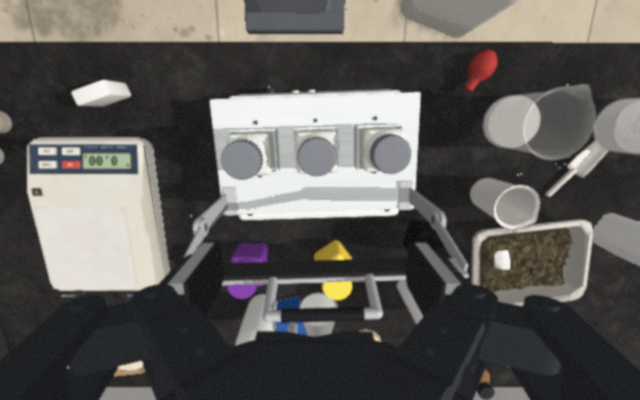

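The wrist view shows the caps at about (241,159), (316,156) and (390,152), the pivots at the platform's back edge, and the bar and handle at (322,313). I'll triangulate cap heights from the scene and wrist views.

Run:
```python
from h import *
w=cv2.imread("pics/w2.png");d=np.load("w2.npz");K,T=d["K"],d["T"]
s=cv2.imread("pics/scene0.png");_,Ks,Ts=cam("scene")
print(w[156,316],w[159,241],w[152,390],s[199,300],s[208,300],s[206,325],s[212,352],s[219,352],s[216,325])
def blobs(im,lo,hi,box):
    m=cv2.inRange(im,lo,hi);k=np.zeros_like(m);x0,y0,x1,y1=box;k[y0:y1,x0:x1]=m[y0:y1,x0:x1]
    k=cv2.morphologyEx(k,cv2.MORPH_OPEN,np.ones((3,3)))
    n,l,st,c=cv2.connectedComponentsWithStats(k)
    out=[]
    for j in range(1,n):
        if st[j,4]>120:
            cn=cv2.findContours((l==j).astype(np.uint8),0,1)[0][0]
            out.append((c[j],st[j],cv2.fitEllipse(cv2.convexHull(cn))))
    return sorted(out,key=lambda a:a[0][0]),k
W,kw=blobs(w,(85,85,85),(150,140,140),(215,130,420,185))
S,ks=blobs(s,(70,70,70),(140,135,135),(285,190,370,225))
for n,B in(("W",W),("S",S)):
    for c,st,e in B: print(n,c.round(1),st,np.round(e[0],1),np.round(e[1],1))
a=cv2.resize(w[125:190,205:430],None,fx=3.5,fy=3.5,interpolation=2);b=cv2.resize(s[185:235,280:375],None,fx=8,fy=8,interpolation=2)
kk=cv2.cvtColor(cv2.resize(kw[125:190,205:430],None,fx=3.5,fy=3.5,interpolation=0),8)
c=np.zeros((a.shape[0]*1+b.shape[0]//1-60,800,3),np.uint8);c[:a.shape[0],:a.shape[1]]=a;c[a.shape[0]:,:760]=b[:c.shape[0]-a.shape[0]]
cv2.imwrite("pics/c2.png",c);print(c.shape)
if len(W)==3==len(S):
    for (c,_,e),(cs,_,es) in zip(W,S[::-1]):
        o1,d1=ray(K,T,e[0]);o2,d2=ray(Ks,Ts,cs)
        t=np.linalg.lstsq(np.c_[d1,-d2],o2-o1,rcond=None)[0];p,q=o1+d1*t[0],o2+d2*t[1]
        print("tri",p.round(4),q.round(4))
```

```text
[146 140 139] [142 137 133] [147 142 142] [133 133 136] [111 114 117] [132 133 135] [125 127 130] [107 109 112] [173 188 194]
W [240.7 158.6] [ 222  139   40   39 1103] [241.5 158.5] [38.7 40.1]
W [271.4 149.2] [269 133   6  33 123] [271.5 150.3] [ 4.1 42.7]
W [311.5 158.7] [297 137  33  38 651] [314.7 155.5] [36.  38.2]
W [360.8 147.7] [359 130   4  37 123] [361.  147.9] [ 5.8 38.4]
W [383.5 155.7] [372 134  29  38 445] [388.3 153.8] [31.5 40.3]
S [300.  203.7] [292 197  16  12 123] [300.1 202.6] [11.7 17.6]
S [325.5 209.7] [317 203  17  12 131] [325.1 208.3] [13.3 17.3]
S [352.9 214.4] [345 209  16  11 139] [353.  213.9] [11.5 17.2]
(568, 800, 3)
```

View pics/c2.png

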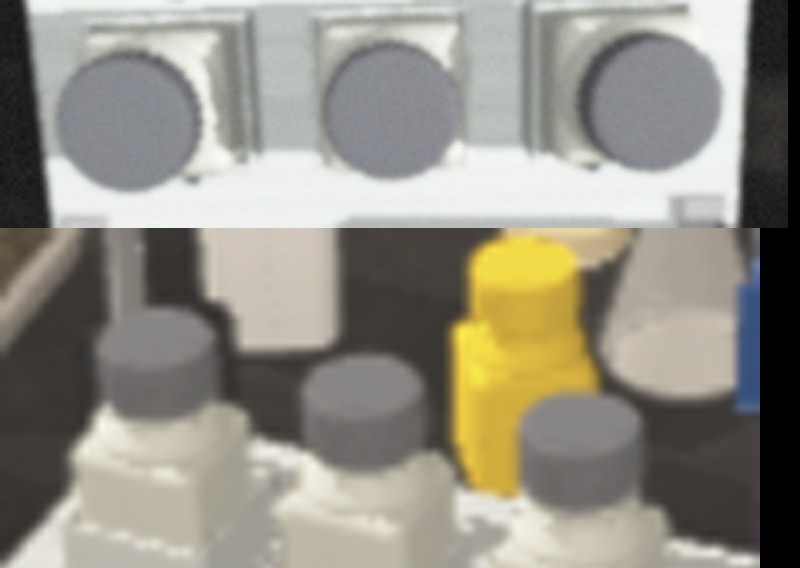

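Run:
```python
from h import *
d=np.load("w2.npz");K,T=d["K"],d["T"];_,Ks,Ts=cam("scene")
s=cv2.cvtColor(cv2.imread("pics/w2.png"),6)
c=cv2.HoughCircles(cv2.resize(s[125:190,205:430],None,fx=8,fy=8,interpolation=2),cv2.HOUGH_GRADIENT_ALT,1.5,300,param1=150,param2=.8,minRadius=130,maxRadius=190)
print(c)
W=[(128,120),(391,111),(653,101)];S=[(580,428),(363,388),(158,340)]
P=[]
for i,(a,b) in enumerate(zip(W,S)):
    a=(a[0]/3.5+205-.36,a[1]/3.5+125-.36)
    if c is not None:
        for x,y,r in c[0]:
            u=(x/8+205-.44,y/8+125-.44)
            if abs(u[0]-a[0])<8: a=u;print("hough r",r/8,"dist",307.2*24.5/(r/8))
    b=(b[0]/8+280-.44,(b[1]-228)/8+185-.44)
    o1,d1=ray(K,T,a);o2,d2=ray(Ks,Ts,b)
    t=np.linalg.lstsq(np.c_[d1,-d2],o2-o1,rcond=None)[0];p,q=o1+d1*t[0],o2+d2*t[1]
    print(np.round(a,1),"tri",p.round(4),"miss mm",((q-p)*1e3).round(1),"at .1945",onz(K,T,a,.1945).round(4),"at .205",onz(K,T,a,.205).round(4))
for n,p in dict(FL=(421,92),FR=(210,99),BR=(238,219),BL=(414,210)).items(): print(n,onz(K,T,p,.074).round(4))
for n,p in dict(h1=(277,316),h2=(370,313)).items(): print(n,onz(K,T,p,.335).round(4))
```

```text
None
[241.2 158.9] tri [ 0.5084 -0.0189  0.1957] miss mm [ 2.5 -3.6  1.2] at .1945 [ 0.5086 -0.0192  0.1945] at .205 [ 0.5071 -0.0167  0.205 ]
[316.4 156.4] tri [0.5055 0.0746 0.1924] miss mm [ 1.4 -2.3  0.2] at .1945 [0.5052 0.0746 0.1945] at .205 [0.5038 0.0745 0.205 ]
[391.2 153.5] tri [0.5016 0.1677 0.1939] miss mm [ 1.1 -2.4 -0.5] at .1945 [0.5015 0.1676 0.1945] at .205 [0.5002 0.165  0.205 ]
FL [0.4216 0.2378 0.074 ]
FR [ 0.4325 -0.0907  0.074 ]
BR [ 0.6306 -0.0595  0.074 ]
BL [0.6139 0.2437 0.074 ]
h1 [0.6317 0.038  0.335 ]
h2 [0.6284 0.1227 0.335 ]
```

```bash
cat >> h.py <<'E'
def caps(w,box,lo=118,hi=168,fx=8):
    x0,y0,x1,y1=box
    g=cv2.GaussianBlur(cv2.resize(w[y0:y1,x0:x1],None,fx=fx,fy=fx,interpolation=2),(0,0),4)
    hsv=cv2.cvtColor(g,cv2.COLOR_BGR2HSV)
    m=cv2.inRange(g,(lo,)*3,(hi,hi-6,hi-6))
    m=cv2.morphologyEx(m,cv2.MORPH_OPEN,cv2.getStructuringElement(2,(13*fx,13*fx)))
    out=[]
    for c in cv2.findContours(m,0,1)[0]:
        e=cv2.fitEllipse(cv2.convexHull(c))
        out.append((e[0][0]/fx+x0-.44,e[0][1]/fx+y0-.44,e[1][0]/fx/2,e[1][1]/fx/2))
    return sorted(out),m
E
python3 - <<'E'
from h import *
w=cv2.imread("pics/w2.png")
for lo,hi in((115,160),(120,165),(125,160),(120,175)):
    o,m=caps(w,(205,125,430,190),lo,hi);print(lo,hi,np.round(o,2).tolist())
d=np.load("s2.npz");s=cv2.imread("pics/s2.png");p=proj(d["K"],d["T"],(.51,.07,.19)).astype(int);print(p)
f=s[p[1]-45:p[1]+55,p[0]-65:p[0]+65];cv2.imwrite("pics/s2c.png",cv2.resize(f,None,fx=6,fy=6,interpolation=2))
E
```

```text
115 160 [[240.83, 159.41, 18.62, 21.0], [316.64, 156.14, 18.51, 20.57], [391.85, 154.31, 17.21, 19.13]]
120 165 [[240.37, 159.67, 18.37, 21.07], [316.93, 156.58, 18.15, 21.07], [360.58, 151.36, 8.52, 9.73], [392.13, 154.42, 17.17, 19.13]]
125 160 [[240.38, 160.02, 17.9, 20.71], [317.23, 156.66, 17.82, 20.24], [392.19, 154.48, 16.9, 18.84]]
120 175 [[240.14, 159.72, 18.55, 21.49], [272.47, 150.12, 7.07, 9.27], [317.0, 156.76, 18.27, 22.02], [360.26, 150.92, 9.68, 14.33], [392.33, 154.48, 17.33, 19.42]]
[333 178]
```

View pics/s2c.png

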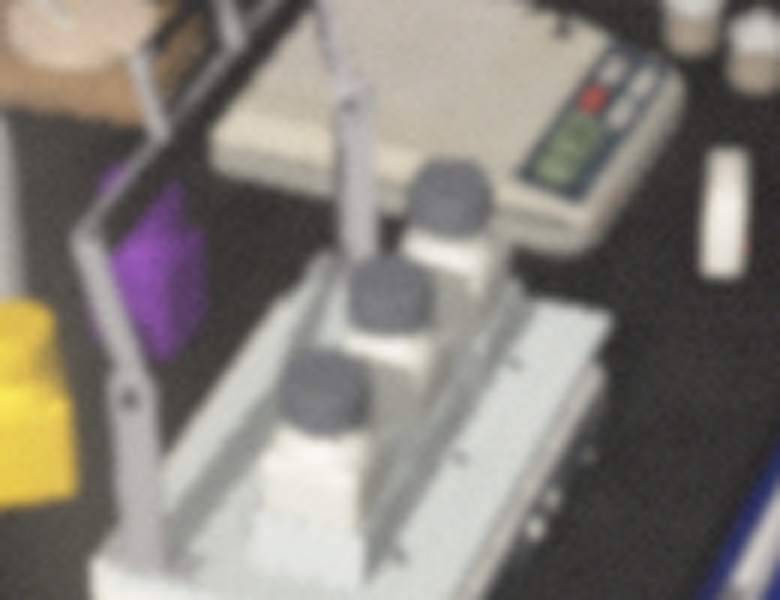

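The crop shows the caps in the side view at (325,390), (390,295) and (450,198), with the bar leaning back past vertical. The far cap (−y, on the robot's right) stands a few mm proud. Three cues agree on this: wrist spacing and radius, the scene step and the side step. I'll go above it and check from close by.

```bash
python3 -m creep '[{"rx":0,"ry":0,"rz":6.4,"dx":-0.18,"dy":-1.28,"dz":-1.5,"jaw":1},{"rx":0,"ry":0,"rz":6.4,"dx":-0.18,"dy":-1.28,"dz":-1.5,"jaw":1},{"rx":0,"ry":0,"rz":6.4,"dx":-0.18,"dy":-1.28,"dz":-1.5,"jaw":1},{"rx":0,"ry":0,"rz":6.4,"dx":-0.18,"dy":-1.28,"dz":-1.5,"jaw":1},{"rx":0,"ry":0,"rz":6.4,"dx":-0.18,"dy":-1.28,"dz":-1.5,"jaw":1},{"rx":0,"ry":0,"rz":6.4,"dx":-0.18,"dy":-1.28,"dz":-1.5,"jaw":1},{"rx":0,"ry":0,"rz":6.4,"dx":-0.18,"dy":-1.28,"dz":-1.5,"jaw":1},{"rx":0,"ry":0,"rz":0,"dx":0,"dy":0,"dz":0,"jaw":1},{"rx":0,"ry":0,"rz":0,"dx":0,"dy":0,"dz":0,"jaw":1}]'
python3 - <<'E'
from h import *
f,K,T=cam("wrist");cv2.imwrite("pics/w3.png",f);np.savez("w3.npz",K=K,T=T);print(state()["q"].round(1))
for p in[(.5075,-.019,.2),(.505,.075,.1945),(.501,.168,.1945)]:print(proj(K,T,p).round(1))
E
```

```text
time_s: 2.88
ee_pos: [0.5069, -0.0179, 0.3042]
orientation: [179.9, -0.0, -135.2]
force: [0.4, 0.4, -0.4]
grip_width: 0.999
[  -4.8   -5.9  104.2    0.    81.7 -139.6]
[311.1 188.2]
[381.1 250.6]
[444.1 306.2]
```

View pics/w3.png

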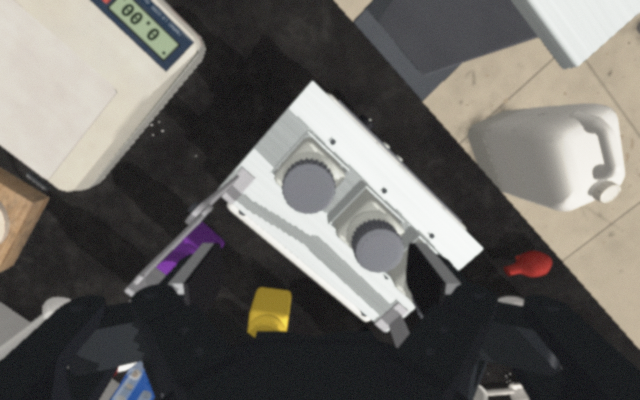

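The view shows the −y cap at (308,187), centred between the fingers and slightly larger than the middle cap at (376,246). I'll triangulate both with the earlier view.

Run:
```python
from h import *
a=np.load("w2.npz");b=np.load("w3.npz")
w=cv2.imread("pics/w3.png")
for lo,hi in((105,160),(115,160)):
    o,m=caps(w,(270,150,405,280),lo,hi);print(np.round(o,2).tolist())
d=np.load("s2.npz")
for p2,p3 in(((240.8,159.3),(308,187)),((316.7,156.4),(376,246))):
    o1,d1=ray(a["K"],a["T"],p2);o2,d2=ray(b["K"],b["T"],p3)
    t=np.linalg.lstsq(np.c_[d1,-d2],o2-o1,rcond=None)[0];p,q=o1+d1*t[0],o2+d2*t[1];print("tri",p.round(4),q.round(4))
    for z in(.1945,.2): print(z,onz(b["K"],b["T"],p3,z).round(4))
```

```text
[[308.63, 187.92, 24.35, 26.91], [349.24, 214.01, 7.85, 8.65], [388.03, 253.61, 24.35, 33.2]]
[[308.83, 188.33, 23.99, 26.6], [349.24, 214.01, 7.85, 8.65], [388.15, 253.85, 24.28, 32.57]]
tri [ 0.5095 -0.0204  0.1915] [ 0.5102 -0.0205  0.1916]
0.1945 [ 0.5097 -0.021   0.1945]
0.2 [ 0.5087 -0.0218  0.2   ]
tri [0.5075 0.0752 0.179 ] [0.5078 0.0751 0.179 ]
0.1945 [0.5052 0.0678 0.1945]
0.2 [0.5043 0.0651 0.2   ]
```

```bash
python3 -m creep '[{"rx":0,"ry":0,"rz":0,"dx":0.2,"dy":-0.25,"dz":-2.3,"jaw":1},{"rx":0,"ry":0,"rz":0,"dx":0,"dy":0,"dz":-2.3,"jaw":1},{"rx":0,"ry":0,"rz":0,"dx":0,"dy":0,"dz":-2.3,"jaw":1},{"rx":0,"ry":0,"rz":0,"dx":0,"dy":0,"dz":-2.3,"jaw":1},{"rx":0,"ry":0,"rz":0,"dx":0,"dy":0,"dz":-2.3,"jaw":1},{"rx":0,"ry":0,"rz":0,"dx":0,"dy":0,"dz":0,"jaw":1}]' && python3 -m creep '[{"rx":0,"ry":0,"rz":0,"dx":0,"dy":0,"dz":0,"jaw":0.4},{"rx":0,"ry":0,"rz":0,"dx":0,"dy":0,"dz":0,"jaw":0.4},{"rx":0,"ry":0,"rz":0,"dx":0,"dy":0,"dz":0,"jaw":0.4},{"rx":0,"ry":0,"rz":0,"dx":0,"dy":0,"dz":0,"jaw":0.4},{"rx":0,"ry":0,"rz":0,"dx":0,"dy":0,"dz":0,"jaw":0.4},{"rx":0,"ry":0,"rz":0,"dx":0,"dy":0,"dz":0,"jaw":0.4}]' 25; python3 -c "
from h import *
s=state();print(s['ft_torque'].round(3),s['q'].round(1),s['time_s'])"
```

```text
time_s: 3.43
ee_pos: [0.5072, -0.0198, 0.1862]
orientation: [179.7, -0.2, -135.1]
force: [-1.1, -0.5, -1.3]
grip_width: 0.997
time_s: 3.93
ee_pos: [0.5103, -0.0214, 0.1908]
orientation: [-179.9, 0.1, -135.1]
force: [0.2, -0.1, -0.2]
grip_width: 0.401
[-0.03   0.008 -0.005] [  -5.2   -2.3  112.8   -0.    69.4 -140.1] 3.9333
```

The jaw reached 0.40 (34 mm), which is less than the cap's width, so something is off. I'll look.

Run:
```python
from h import *
f,K,T=cam("wrist");g=cam("side")[0]
c=np.vstack([cv2.resize(f[80:400,120:520],None,fx=1.5,fy=1.5)[:330],cv2.resize(g[120:230,230:430],None,fx=3,fy=3,interpolation=2)[:260]])  if 0 else None
a=cv2.resize(f[100:400,150:500],(420,360));b=cv2.resize(g[125:245,265:390],(375,360),interpolation=2)
cv2.imwrite("pics/m4.png",np.hstack([a,b]))
```

```text
(no output)
```

View pics/m4.png

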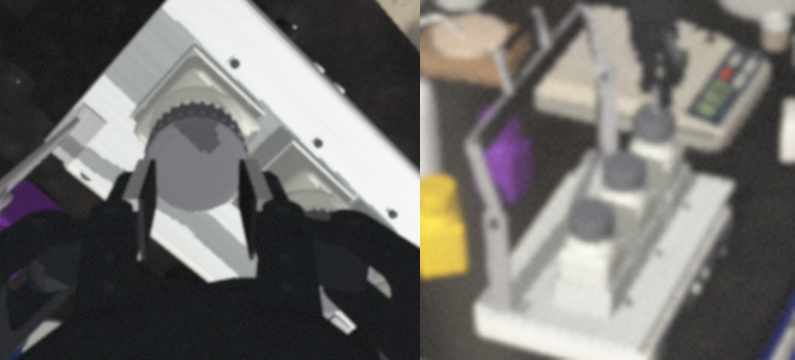

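The view shows the cap centred between the fingers, but I can't tell whether the tips are beside it or just above it. Closing further will show which.

```bash
python3 -m creep '[{"rx":0,"ry":0,"rz":0,"dx":0,"dy":0,"dz":0,"jaw":0.25},{"rx":0,"ry":0,"rz":0,"dx":0,"dy":0,"dz":0,"jaw":0.25},{"rx":0,"ry":0,"rz":0,"dx":0,"dy":0,"dz":0,"jaw":0.25}]' 25; python3 -c "
from h import *
print(state()['ft_torque'].round(3), proj(*cam('wrist')[1:],(.5103,-.0214,.1945)), manip.tip_reach)"
```

```text
time_s: 4.28
ee_pos: [0.5096, -0.0213, 0.1897]
orientation: [180.0, -0.0, -135.1]
force: [0.1, 0.1, 0.2]
grip_width: 0.252
[-0.018  0.024 -0.015] [310.7826705  235.46147615] 0.011
```

```bash
Z='x'; python3 -m creep '[{"rx":0,"ry":0,"rz":0,"dx":0,"dy":0,"dz":-0.2,"jaw":0.25},{"rx":0,"ry":0,"rz":0,"dx":0,"dy":0,"dz":-0.2,"jaw":0.25},{"rx":0,"ry":0,"rz":0,"dx":0,"dy":0,"dz":0,"jaw":0.25}]'
python3 - <<'E'
from h import *
print(state()["force"].round(2))
f=cam("wrist")[0];cv2.imwrite("pics/w5.png",f[150:330,200:430])
g=cam("scene")[0];cv2.imwrite("pics/m5.png",np.hstack([cv2.resize(f[150:330,200:430],(460,360)),cv2.resize(g[170:240,285:350+2],(335,360),interpolation=2)]))
E
```

```text
time_s: 4.58
ee_pos: [0.5092, -0.0213, 0.1851]
orientation: [180.0, -0.0, -135.1]
force: [-0.2, 0.5, 0.3]
grip_width: 0.244
[-0.18  0.48  0.29]
```

View pics/m5.png

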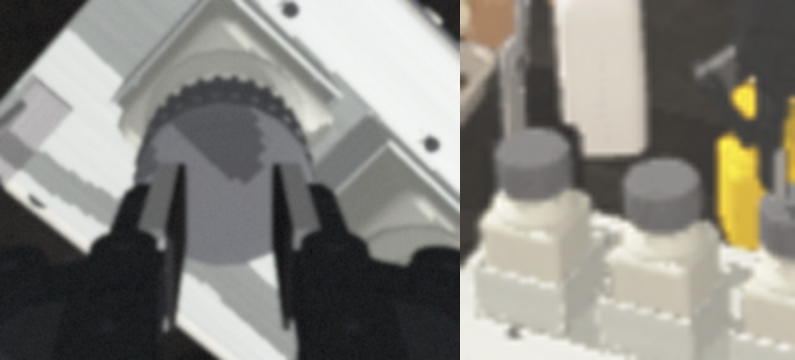

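Run:
```python
from h import *
for n in("scene","side"):
    f,K,T=cam(n);cv2.imwrite(f"pics/{n}6.png",f)
    P=[(.5092,-.0213,.174),(.5092,-.0213,.1945),(.505,.0746,.1945),(.501,.168,.1945),(.505,.0746,.1845)]
    U=[proj(K,T,p) for p in P];print(n,np.round(U,1).tolist())
    c=U[1].astype(int);h=f[c[1]-50:c[1]+40,c[0]-50:c[0]+50].copy();h=cv2.resize(h,(400,360),interpolation=2)
    for u in U[:2]: cv2.circle(h,tuple(((u-c+50)*4+2).astype(int)),3,(0,0,255) if u is U[0] else (0,255,0),-1)
    globals()[n]=h
cv2.imwrite("pics/m6.png",np.hstack([scene,side]))
```

```text
scene [[351.5, 215.7], [351.5, 210.4], [324.0, 204.2], [298.4, 198.4], [324.1, 206.8]]
side [[343.8, 168.4], [343.9, 163.6], [334.0, 178.7], [323.6, 194.6], [334.0, 181.1]]
```

View pics/m6.png

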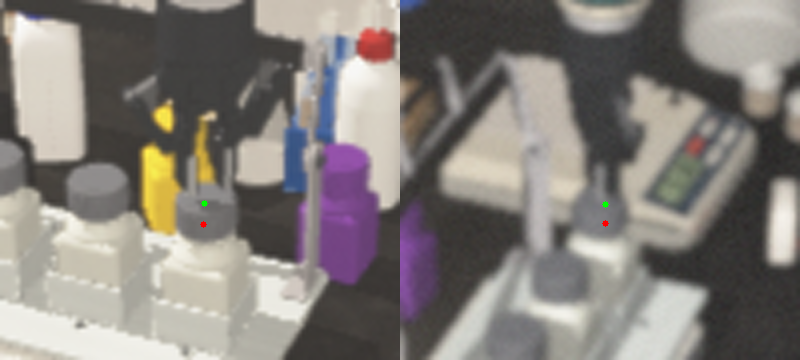

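The scene and side views agree that the cap top is near z ≈ 0.195–0.20 (green dots). The fingertips end right at the cap's top face, so they really sit higher than the nominal TCP−11 mm. I'll open, go 15 mm lower and close.

```bash
python3 -m creep '[{"rx":0,"ry":0,"rz":0,"dx":0,"dy":0,"dz":0.2,"jaw":1},{"rx":0,"ry":0,"rz":0,"dx":0,"dy":0,"dz":0,"jaw":1},{"rx":0,"ry":0,"rz":0,"dx":0,"dy":0,"dz":0,"jaw":1},{"rx":0,"ry":0,"rz":0,"dx":0,"dy":0,"dz":0,"jaw":1},{"rx":0,"ry":0,"rz":0,"dx":0,"dy":0,"dz":-0.9,"jaw":1},{"rx":0,"ry":0,"rz":0,"dx":0,"dy":0,"dz":-0.9,"jaw":1},{"rx":0,"ry":0,"rz":0,"dx":0,"dy":0,"dz":0,"jaw":1}]' && python3 -m creep '[{"rx":0,"ry":0,"rz":0,"dx":0,"dy":0,"dz":0,"jaw":0.45},{"rx":0,"ry":0,"rz":0,"dx":0,"dy":0,"dz":0,"jaw":0.45},{"rx":0,"ry":0,"rz":0,"dx":0,"dy":0,"dz":0,"jaw":0.45},{"rx":0,"ry":0,"rz":0,"dx":0,"dy":0,"dz":0,"jaw":0.45}]' 25; python3 -c "
from h import *
print(state()['ft_torque'].round(3))"
```

```text
time_s: 5.37
ee_pos: [0.5078, -0.0211, 0.1669]
orientation: [179.8, -0.2, -135.1]
force: [-0.1, -0.3, -0.5]
grip_width: 1.001
time_s: 5.7
ee_pos: [0.5101, -0.0214, 0.1703]
orientation: [-180.0, 0.0, -135.1]
force: [0.3, 0.0, -1.0]
grip_width: 0.545
[0.05  0.057 0.003]
```

```bash
python3 -m creep '[{"rx":0,"ry":0,"rz":0,"dx":0,"dy":0,"dz":0,"jaw":0.45},{"rx":0,"ry":0,"rz":0,"dx":0,"dy":0,"dz":0,"jaw":0.45}]' 25; python3 -c "
from h import *
print(state()['ft_torque'].round(3))"
```

```text
time_s: 5.87
ee_pos: [0.51, -0.0214, 0.1703]
orientation: [-180.0, 0.0, -135.1]
force: [0.2, 0.3, 1.3]
grip_width: 0.547
[-0.055 -0.017 -0.04 ]
```

It holds at 0.547 now, on the cap. I'll turn clockwise and follow the thread down (0.35 mm per 7°).

```bash
python3 -m creep '[{"rx":0,"ry":0,"rz":-7,"dx":0,"dy":0,"dz":-0.035,"jaw":0.45},{"rx":0,"ry":0,"rz":-7,"dx":0,"dy":0,"dz":-0.035,"jaw":0.45},{"rx":0,"ry":0,"rz":-7,"dx":0,"dy":0,"dz":-0.035,"jaw":0.45},{"rx":0,"ry":0,"rz":-7,"dx":0,"dy":0,"dz":-0.035,"jaw":0.45},{"rx":0,"ry":0,"rz":-7,"dx":0,"dy":0,"dz":-0.035,"jaw":0.45}]' 30; python3 -c "
from h import *
print(state()['ft_torque'].round(3))"; python3 -m creep '[{"rx":0,"ry":0,"rz":-7,"dx":0,"dy":0,"dz":-0.035,"jaw":0.45},{"rx":0,"ry":0,"rz":-7,"dx":0,"dy":0,"dz":-0.035,"jaw":0.45},{"rx":0,"ry":0,"rz":-7,"dx":0,"dy":0,"dz":-0.035,"jaw":0.45},{"rx":0,"ry":0,"rz":-7,"dx":0,"dy":0,"dz":-0.035,"jaw":0.45}]'; python3 -c "
from h import *
print(state()['ft_torque'].round(3))
f,K,T=cam('wrist');cv2.imwrite('pics/w7.png',f)"
```

```text
time_s: 6.28
ee_pos: [0.5096, -0.0209, 0.1685]
orientation: [180.0, 0.0, -170.4]
force: [-0.6, 0.8, 2.6]
grip_width: 0.541
[0.35  0.144 0.039]
time_s: 6.62
ee_pos: [0.51, -0.0205, 0.1671]
orientation: [179.9, 0.0, 161.6]
force: [0.4, 2.3, 1.6]
grip_width: 0.539
[ 0.55  -0.066  0.074]
```

The z-torque of about 0.07 N·m matches thread friction, so the cap is turning. I'll continue.

```bash
python3 -m creep '[{"rx":0,"ry":0,"rz":-7,"dx":0,"dy":0,"dz":-0.035,"jaw":0.45},{"rx":0,"ry":0,"rz":-7,"dx":0,"dy":0,"dz":-0.035,"jaw":0.45},{"rx":0,"ry":0,"rz":-7,"dx":0,"dy":0,"dz":-0.035,"jaw":0.45},{"rx":0,"ry":0,"rz":-7,"dx":0,"dy":0,"dz":-0.035,"jaw":0.45}]'; python3 -c "
from h import *
print(state()['ft_torque'].round(3))"; python3 -m creep '[{"rx":0,"ry":0,"rz":-7,"dx":0,"dy":0,"dz":-0.035,"jaw":0.45},{"rx":0,"ry":0,"rz":-7,"dx":0,"dy":0,"dz":-0.035,"jaw":0.45},{"rx":0,"ry":0,"rz":-7,"dx":0,"dy":0,"dz":-0.035,"jaw":0.45},{"rx":0,"ry":0,"rz":-7,"dx":0,"dy":0,"dz":-0.035,"jaw":0.45}]'; python3 -c "
from h import *
print(state()['ft_torque'].round(3),state()['q'].round(1))
f,K,T=cam('wrist');cv2.imwrite('pics/w8.png',f)"
```

```text
time_s: 7.0
ee_pos: [0.5104, -0.0204, 0.1658]
orientation: [179.9, 0.0, 133.7]
force: [1.3, 4.1, 2.0]
grip_width: 0.542
[ 0.6   -0.279  0.101]
time_s: 7.33
ee_pos: [0.5108, -0.0207, 0.1646]
orientation: [179.8, -0.0, 105.7]
force: [2.3, 2.5, 0.1]
grip_width: 0.541
[ 0.397 -0.444  0.061] [-5.200e+00 -1.100e+00  1.144e+02  1.000e-01  6.650e+01 -2.090e+01]
```

```bash
for i in 1; do python3 -m creep '[{"rx":0,"ry":0,"rz":-7,"dx":0,"dy":0,"dz":-0.035,"jaw":0.45},{"rx":0,"ry":0,"rz":-7,"dx":0,"dy":0,"dz":-0.035,"jaw":0.45},{"rx":0,"ry":0,"rz":-7,"dx":0,"dy":0,"dz":-0.035,"jaw":0.45}]'; python3 -c "
from h import *
print(state()['ft_torque'].round(3))"; python3 -m creep '[{"rx":0,"ry":0,"rz":-7,"dx":0,"dy":0,"dz":-0.035,"jaw":0.45},{"rx":0,"ry":0,"rz":-7,"dx":0,"dy":0,"dz":-0.035,"jaw":0.45},{"rx":0,"ry":0,"rz":-7,"dx":0,"dy":0,"dz":-0.035,"jaw":0.45}]'; python3 -c "
from h import *
print(state()['ft_torque'].round(3))"; done
```

```text
time_s: 7.63
ee_pos: [0.5115, -0.0218, 0.1643]
orientation: [179.8, 0.1, 84.9]
force: [1.1, -4.3, 4.7]
grip_width: 0.543
[-0.654  0.084  0.169]
time_s: 7.88
ee_pos: [0.5096, -0.0234, 0.164]
orientation: [179.9, 0.2, 64.0]
force: [-6.1, -4.0, 10.9]
grip_width: 0.537
[-0.645  1.069  0.965]
```

The z-torque jumped to 0.97 N·m after about 155° (2.7 rad), which is the hard stop. I'll regrip and turn again to confirm.

```bash
python3 -m creep '[{"rx":0,"ry":0,"rz":0,"dx":0,"dy":0,"dz":0,"jaw":0.8},{"rx":0,"ry":0,"rz":0,"dx":0,"dy":0.2,"dz":0.2,"jaw":0.8},{"rx":0,"ry":0,"rz":7,"dx":0,"dy":0,"dz":0,"jaw":0.8},{"rx":0,"ry":0,"rz":7,"dx":0,"dy":0,"dz":0,"jaw":0.8},{"rx":0,"ry":0,"rz":7,"dx":0,"dy":0,"dz":0,"jaw":0.8},{"rx":0,"ry":0,"rz":7,"dx":0,"dy":0,"dz":0,"jaw":0.8},{"rx":0,"ry":0,"rz":7,"dx":0,"dy":0,"dz":0,"jaw":0.8},{"rx":0,"ry":0,"rz":7,"dx":0,"dy":0,"dz":0,"jaw":0.8}]' && python3 -m creep '[{"rx":0,"ry":0,"rz":0,"dx":0,"dy":0,"dz":0,"jaw":0.45},{"rx":0,"ry":0,"rz":0,"dx":0,"dy":0,"dz":0,"jaw":0.45},{"rx":0,"ry":0,"rz":0,"dx":0,"dy":0,"dz":0,"jaw":0.45},{"rx":0,"ry":0,"rz":0,"dx":0,"dy":0,"dz":0,"jaw":0.45}]'; python3 -c "
from h import *
print(state()['ft_torque'].round(3))"; python3 -m creep '[{"rx":0,"ry":0,"rz":-7,"dx":0,"dy":0,"dz":0,"jaw":0.45},{"rx":0,"ry":0,"rz":-7,"dx":0,"dy":0,"dz":0,"jaw":0.45}]'; python3 -c "
from h import *
print(state()['ft_torque'].round(3))"
```

```text
time_s: 8.55
ee_pos: [0.5093, -0.019, 0.1633]
orientation: [-180.0, -0.0, 106.5]
force: [-0.1, 0.2, -0.4]
grip_width: 0.801
time_s: 8.88
ee_pos: [0.5098, -0.0191, 0.1638]
orientation: [180.0, -0.0, 105.9]
force: [0.4, 0.3, 0.8]
grip_width: 0.546
[ 0.086 -0.006 -0.051]
time_s: 9.05
ee_pos: [0.5103, -0.019, 0.1639]
orientation: [179.9, -0.0, 91.6]
force: [2.6, 1.4, -0.9]
grip_width: 0.547
[ 0.27  -0.496  0.975]
```

The regrip shows 0.975 N·m at once, so the cap is at its hard stop. Now I lift clear and locate the bar handle by intersecting the scene ray with the 140 mm circle about the pivot.

```bash
python3 -m creep '[{"rx":0,"ry":0,"rz":0,"dx":0,"dy":0,"dz":0,"jaw":0.9},{"rx":0,"ry":0,"rz":0,"dx":0,"dy":0,"dz":0,"jaw":0.9},{"rx":0,"ry":0,"rz":0,"dx":0,"dy":0,"dz":3,"jaw":0.9},{"rx":0,"ry":0,"rz":0,"dx":0,"dy":0,"dz":4,"jaw":0.9},{"rx":0,"ry":0,"rz":0,"dx":0,"dy":0,"dz":4,"jaw":0.9},{"rx":0,"ry":0,"rz":0,"dx":0,"dy":0,"dz":4,"jaw":0.9},{"rx":0,"ry":0,"rz":0,"dx":0,"dy":0,"dz":4,"jaw":0.9},{"rx":0,"ry":0,"rz":0,"dx":0,"dy":2,"dz":4,"jaw":0.9},{"rx":0,"ry":0,"rz":0,"dx":0,"dy":3,"dz":2.5,"jaw":0.9},{"rx":0,"ry":0,"rz":0,"dx":0,"dy":3,"dz":0,"jaw":0.9},{"rx":0,"ry":0,"rz":0,"dx":0,"dy":0,"dz":0,"jaw":0.9}]'
python3 - <<'E'
from h import *
from scipy.optimize import least_squares
f,K,T=cam("scene");cv2.imwrite("pics/scene9.png",f);g,Kg,Tg=cam("side");cv2.imwrite("pics/side9.png",g)
w,Kw,Tw=cam("wrist");cv2.imwrite("pics/w9.png",w);np.savez("w9.npz",K=Kw,T=Tw);print(state()["ee_pos"].round(4))
# angle of the bar -> predicted handle pixels (scene, side, w2)
d=np.load("w2.npz");y=np.radians(2.2);piv=np.array([.591,.079,.2]);ex=np.array([np.cos(y),np.sin(y),0]);ey=np.array([-np.sin(y),np.cos(y),0])
print("scene meas",379/4.2+249.6,39/4.2+139.6,"w2 meas",(323.5,314.5))
for a in(95,100,105,110,115,120):
    r=np.radians(a);p=piv-.14*np.cos(r)*ex+.14*np.sin(r)*[0,0,1]
    print(a,p.round(4),proj(K,T,p).round(1),proj(Kg,Tg,p).round(1),proj(d["K"],d["T"],p).round(1))
c=[cv2.resize(i[y0:y0+110,x0:x0+120],(393,360),interpolation=2) for i,x0,y0 in((f,280,120),(g,265,115))]
cv2.imwrite("pics/m9.png",np.hstack(c))
E
```

```text
time_s: 9.97
ee_pos: [0.5103, 0.0633, 0.4188]
orientation: [179.7, -0.2, 92.3]
force: [0.1, -0.1, -1.0]
grip_width: 0.898
[0.5092 0.0592 0.4152]
scene meas 339.8380952380952 148.88571428571427 w2 meas (323.5, 314.5)Traceback (most recent call last):
  File "<stdin>", line 9, in <module>
TypeError: can't multiply sequence by non-int of type 'numpy.float64'
```

Run:
```python
from h import *
f,K,T=cam("scene");g,Kg,Tg=cam("side")
d=np.load("w2.npz");y=np.radians(2.2);piv=np.array([.591,.079,.2]);ex=np.array([np.cos(y),np.sin(y),0])
for a in(95,100,105,110,115,120):
    r=np.radians(a);p=piv-.14*np.cos(r)*ex+np.array([0,0,.14*np.sin(r)])
    print(a,p.round(4),proj(K,T,p).round(1),proj(Kg,Tg,p).round(1),proj(d["K"],d["T"],p).round(1))
c=[cv2.resize(i[y0:y0+110,x0:x0+120],(393,360),interpolation=2) for i,x0,y0 in((f,280,135),(g,265,115))]
cv2.imwrite("pics/m9.png",np.hstack(c))
```

```text
95 [0.6032 0.0795 0.3395] [335.3 151.2] [305.5 136.4] [322.9 291.2]
100 [0.6153 0.0799 0.3379] [336.8 150.1] [302.2 136.1] [323.3 302.2]
105 [0.6272 0.0804 0.3352] [338.3 149.3] [298.9 136.2] [323.6 312. ]
110 [0.6388 0.0808 0.3316] [339.7 148.8] [295.7 136.5] [323.8 320.3]
115 [0.6501 0.0813 0.3269] [341.1 148.7] [292.6 137.1] [324.  327.3]
120 [0.6609 0.0817 0.3212] [342.3 148.9] [289.8 137.9] [324.1 332.8]
```

View pics/m9.png

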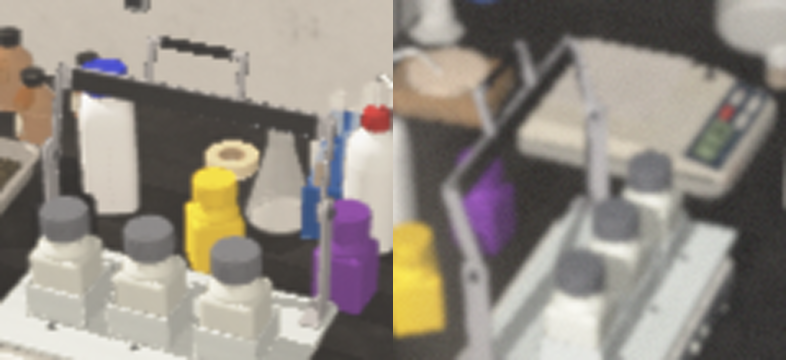

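All three views agree on a bar angle of about 107°, with the handle at ≈(0.632, 0.081, 0.334). The treated cap (right, tops at crop rows 198/217/238) is now in line with the others. Next I move above the handle with the fingers closing along x and descend.

```bash
python3 -m creep '[{"rx":0,"ry":0,"rz":0,"dx":3.1,"dy":0.6,"dz":0,"jaw":0.8},{"rx":0,"ry":0,"rz":0,"dx":3.1,"dy":0.5,"dz":0,"jaw":0.8},{"rx":0,"ry":0,"rz":0,"dx":3,"dy":0.5,"dz":0,"jaw":0.8},{"rx":0,"ry":0,"rz":0,"dx":3,"dy":0.5,"dz":0,"jaw":0.8},{"rx":0,"ry":0,"rz":0,"dx":0,"dy":0,"dz":-3,"jaw":0.8},{"rx":0,"ry":0,"rz":0,"dx":0,"dy":0,"dz":-3,"jaw":0.8},{"rx":0,"ry":0,"rz":0,"dx":0,"dy":0,"dz":-3,"jaw":0.8},{"rx":0,"ry":0,"rz":0,"dx":0,"dy":0,"dz":-2.4,"jaw":0.8},{"rx":0,"ry":0,"rz":0,"dx":0,"dy":0,"dz":0,"jaw":0.8},{"rx":0,"ry":0,"rz":0,"dx":0,"dy":0,"dz":0,"jaw":0.8}]' && python3 -m creep '[{"rx":0,"ry":0,"rz":0,"dx":0,"dy":0,"dz":0,"jaw":0},{"rx":0,"ry":0,"rz":0,"dx":0,"dy":0,"dz":0,"jaw":0},{"rx":0,"ry":0,"rz":0,"dx":0,"dy":0,"dz":0,"jaw":0},{"rx":0,"ry":0,"rz":0,"dx":0,"dy":0,"dz":0,"jaw":0},{"rx":0,"ry":0,"rz":0,"dx":0,"dy":0,"dz":0,"jaw":0},{"rx":0,"ry":0,"rz":0,"dx":0,"dy":0,"dz":0,"jaw":0},{"rx":0,"ry":0,"rz":0,"dx":0,"dy":0,"dz":0,"jaw":0},{"rx":0,"ry":0,"rz":0,"dx":0,"dy":0,"dz":0,"jaw":0}]' 25; python3 -c "
from h import *
for n in('scene','side','wrist'):cv2.imwrite('pics/%s10.png'%n,cam(n)[0])
f=cv2.imread('pics/scene10.png');g=cv2.imread('pics/wrist10.png')
cv2.imwrite('pics/m10.png',np.hstack([cv2.resize(f[110:230,280:400],(360,360),interpolation=2),cv2.resize(g[60:380,120:500],(427,360))]))"
```

```text
time_s: 11.05
ee_pos: [0.6303, 0.0791, 0.2994]
orientation: [-179.7, 0.0, 91.9]
force: [0.7, -0.2, 0.5]
grip_width: 0.798
time_s: 11.72
ee_pos: [0.6324, 0.0804, 0.3038]
orientation: [179.8, 0.0, 91.9]
force: [-0.4, -0.5, 5.3]
grip_width: 0.132
```

View pics/m10.png

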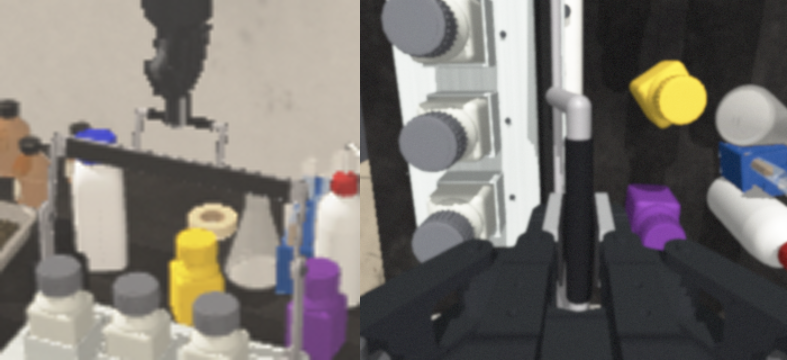

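The jaw holds the 12 mm grip (0.132), and both views show the handle between the pads. I'll swing it along the arc.

```bash
python3 -m creep '[{"rx":0,"ry":0,"rz":0,"dx":-1.2,"dy":-0.05,"dz":0.31,"jaw":0},{"rx":0,"ry":0,"rz":0,"dx":-1.2,"dy":-0.05,"dz":0.2,"jaw":0},{"rx":0,"ry":0,"rz":0,"dx":-2.44,"dy":-0.09,"dz":0.08,"jaw":0},{"rx":0,"ry":0,"rz":0,"dx":-2.42,"dy":-0.09,"dz":-0.34,"jaw":0}]' && python3 -m creep '[{"rx":0,"ry":0,"rz":0,"dx":-2.32,"dy":-0.09,"dz":-0.75,"jaw":0},{"rx":0,"ry":0,"rz":0,"dx":-2.15,"dy":-0.08,"dz":-1.15,"jaw":0},{"rx":0,"ry":0,"rz":0,"dx":-1.92,"dy":-0.07,"dz":-1.5,"jaw":0}]' && python3 -m creep '[{"rx":0,"ry":0,"rz":0,"dx":-1.63,"dy":-0.06,"dz":-1.81,"jaw":0},{"rx":0,"ry":0,"rz":0,"dx":-1.29,"dy":-0.05,"dz":-2.07,"jaw":0},{"rx":0,"ry":0,"rz":0,"dx":-0.68,"dy":-0.03,"dz":-1.57,"jaw":0},{"rx":0,"ry":0,"rz":0,"dx":0,"dy":0,"dz":0,"jaw":0}]'
python3 -c "
from h import *
for n in('scene','side','wrist'):cv2.imwrite('pics/%s11.png'%n,cam(n)[0])
f=cv2.imread('pics/scene11.png');g=cv2.imread('pics/side11.png')
cv2.imwrite('pics/m11.png',np.hstack([cv2.resize(f[130:250,270:400],(390,360),interpolation=2),cv2.resize(g[125:245,265:395],(390,360),interpolation=2)]))"
```

```text
time_s: 12.2
ee_pos: [0.5605, 0.0778, 0.3065]
orientation: [179.7, -0.0, 91.9]
force: [3.4, 2.0, 1.9]
grip_width: 0.134
time_s: 12.45
ee_pos: [0.4952, 0.0755, 0.2718]
orientation: [179.7, -0.0, 91.9]
force: [3.9, 1.4, -1.2]
grip_width: 0.129
time_s: 12.78
ee_pos: [0.4585, 0.0742, 0.2127]
orientation: [179.9, -0.1, 91.9]
force: [7.0, 2.0, -5.7]
grip_width: 0.121
```

View pics/m11.png

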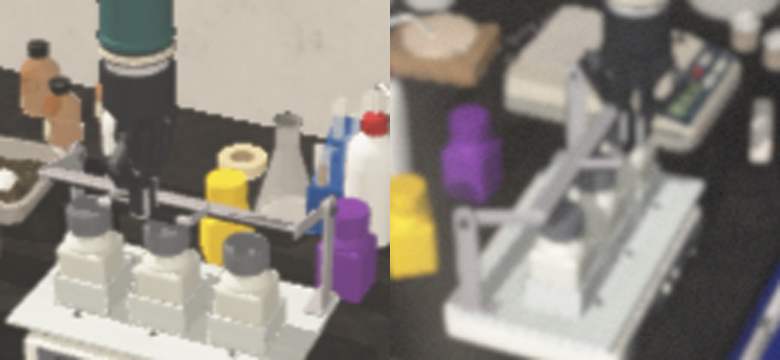

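The bar is still in the grip at about 20° above level, and the bottles are standing. I'll release, lift, turn the closed fingers so their 22 mm width spans the handle, and press down from above.

```bash
python3 -m creep '[{"rx":0,"ry":0,"rz":0,"dx":0,"dy":0,"dz":0,"jaw":0.35},{"rx":0,"ry":0,"rz":0,"dx":0,"dy":0,"dz":0,"jaw":0.35},{"rx":0,"ry":0,"rz":0,"dx":0,"dy":0,"dz":0,"jaw":0.35},{"rx":0,"ry":0,"rz":0,"dx":0,"dy":0,"dz":2.5,"jaw":0.35},{"rx":0,"ry":0,"rz":0,"dx":0,"dy":0,"dz":2.5,"jaw":0.35},{"rx":0,"ry":0,"rz":0,"dx":0,"dy":0,"dz":1.5,"jaw":0.35},{"rx":0,"ry":0,"rz":7,"dx":-0.4,"dy":0,"dz":0,"jaw":0},{"rx":0,"ry":0,"rz":7,"dx":0,"dy":0,"dz":0,"jaw":0},{"rx":0,"ry":0,"rz":7,"dx":0,"dy":0,"dz":0,"jaw":0},{"rx":0,"ry":0,"rz":7,"dx":0,"dy":0,"dz":0,"jaw":0},{"rx":0,"ry":0,"rz":7,"dx":0,"dy":0,"dz":0,"jaw":0},{"rx":0,"ry":0,"rz":7,"dx":0,"dy":0,"dz":0,"jaw":0}]' && python3 -m creep '[{"rx":0,"ry":0,"rz":7,"dx":0,"dy":0,"dz":0,"jaw":0},{"rx":0,"ry":0,"rz":7,"dx":0,"dy":0,"dz":0,"jaw":0},{"rx":0,"ry":0,"rz":7,"dx":0,"dy":0,"dz":0,"jaw":0},{"rx":0,"ry":0,"rz":7,"dx":0,"dy":0,"dz":0,"jaw":0},{"rx":0,"ry":0,"rz":7,"dx":0,"dy":0,"dz":0,"jaw":0},{"rx":0,"ry":0,"rz":7,"dx":0,"dy":0,"dz":0,"jaw":0},{"rx":0,"ry":0,"rz":4,"dx":0,"dy":0,"dz":-1,"jaw":0},{"rx":0,"ry":0,"rz":0,"dx":0,"dy":0,"dz":-1,"jaw":0},{"rx":0,"ry":0,"rz":0,"dx":0,"dy":0,"dz":-1,"jaw":0},{"rx":0,"ry":0,"rz":0,"dx":0,"dy":0,"dz":-1,"jaw":0},{"rx":0,"ry":0,"rz":0,"dx":0,"dy":0,"dz":0,"jaw":0}]' && python3 -m creep '[{"rx":0,"ry":0,"rz":0,"dx":0,"dy":0,"dz":-1,"jaw":0},{"rx":0,"ry":0,"rz":0,"dx":0,"dy":0,"dz":-1,"jaw":0},{"rx":0,"ry":0,"rz":0,"dx":0,"dy":0,"dz":0,"jaw":0}]'
```

```text
time_s: 13.93
ee_pos: [0.4548, 0.0737, 0.2811]
orientation: [-180.0, -0.0, 134.3]
force: [-0.4, -0.1, -0.4]
grip_width: -0.0
time_s: 14.85
ee_pos: [0.4532, 0.0735, 0.2378]
orientation: [-180.0, -0.3, 179.9]
force: [-1.3, 0.1, -0.6]
grip_width: -0.001
time_s: 15.1
ee_pos: [0.4537, 0.0736, 0.2185]
orientation: [-180.0, -0.2, 179.9]
force: [0.6, 1.0, 0.4]
grip_width: -0.0
```

```bash
python3 -m creep '[{"rx":0,"ry":0,"rz":0,"dx":0,"dy":0,"dz":-0.5,"jaw":0},{"rx":0,"ry":0,"rz":0,"dx":0,"dy":0,"dz":-0.5,"jaw":0},{"rx":0,"ry":0,"rz":0,"dx":0,"dy":0,"dz":0,"jaw":0}]'; python3 -m creep '[{"rx":0,"ry":0,"rz":0,"dx":0,"dy":0,"dz":-0.5,"jaw":0},{"rx":0,"ry":0,"rz":0,"dx":0,"dy":0,"dz":-0.5,"jaw":0},{"rx":0,"ry":0,"rz":0,"dx":0,"dy":0,"dz":0,"jaw":0}]'; python3 -c "
from h import *
f,K,T=cam('scene');g,Kg,Tg=cam('side');cv2.imwrite('pics/sc12.png',f)
cv2.imwrite('pics/m12.png',np.hstack([cv2.resize(f[130:250,270:400],(390,360),interpolation=2),cv2.resize(g[125:245,265:395],(390,360),interpolation=2)]))"
```

```text
time_s: 15.35
ee_pos: [0.4547, 0.0737, 0.21]
orientation: [-180.0, -0.1, 179.9]
force: [-0.4, -0.7, -0.1]
grip_width: -0.002
time_s: 15.6
ee_pos: [0.4545, 0.0737, 0.1999]
orientation: [-180.0, -0.1, 179.9]
force: [-1.3, -0.3, 0.5]
grip_width: -0.002
```

View pics/m12.png

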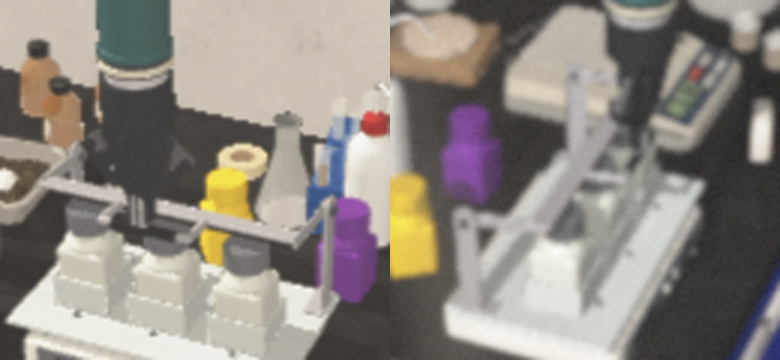

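The bar has followed down, with the cross bar now low over the caps. I'll continue in small steps until the force rises.

```bash
python3 -m creep '[{"rx":0,"ry":0,"rz":0,"dx":0,"dy":0,"dz":-0.4,"jaw":0},{"rx":0,"ry":0,"rz":0,"dx":0,"dy":0,"dz":0,"jaw":0}]'; python3 -m creep '[{"rx":0,"ry":0,"rz":0,"dx":0,"dy":0,"dz":-0.4,"jaw":0},{"rx":0,"ry":0,"rz":0,"dx":0,"dy":0,"dz":0,"jaw":0}]';  python3 -m creep '[{"rx":0,"ry":0,"rz":0,"dx":0,"dy":0,"dz":-0.3,"jaw":0},{"rx":0,"ry":0,"rz":0,"dx":0,"dy":0,"dz":0,"jaw":0}]'
```

```text
time_s: 15.87
ee_pos: [0.455, 0.0737, 0.1965]
orientation: [-180.0, -0.0, 179.9]
force: [-0.4, -0.4, -0.3]
grip_width: -0.002
time_s: 16.03
ee_pos: [0.4548, 0.0737, 0.1923]
orientation: [-180.0, -0.0, 179.9]
force: [-0.5, -0.3, 0.5]
grip_width: 0.001
time_s: 16.2
ee_pos: [0.4549, 0.0737, 0.1894]
orientation: [-180.0, -0.0, 179.9]
force: [-1.4, -0.2, -0.6]
grip_width: -0.003
```

```bash
python3 -c "
from h import *
f,K,T=cam('scene');g,Kg,Tg=cam('side');cv2.imwrite('pics/sc13.png',f)
y=np.radians(2.2);piv=np.array([.591,.079,.2]);ex=np.array([np.cos(y),np.sin(y),0]);ey=np.array([-np.sin(y),np.cos(y),0])
out=[]
for im,K,T,x0,y0 in((f,K,T,290,165),(g,Kg,Tg,280,140)):
    h=cv2.resize(im[y0:y0+80,x0:x0+90],None,fx=4.3,fy=4.3,interpolation=2)
    for a,c in((0,(0,255,0)),(8,(0,0,255))):
        r=np.radians(a)
        for s in(-.1525,.1525):
            p=piv-.085*np.cos(r)*ex+s*ey+np.array([0,0,.085*np.sin(r)]);u=(proj(K,T,p)-(x0,y0)+.5)*4.3;cv2.circle(h,tuple(u.astype(int)),3,c,-1)
    out.append(h)
cv2.imwrite('pics/m13.png',np.hstack(out))"
```

```text
(no output)
```

View pics/m13.png

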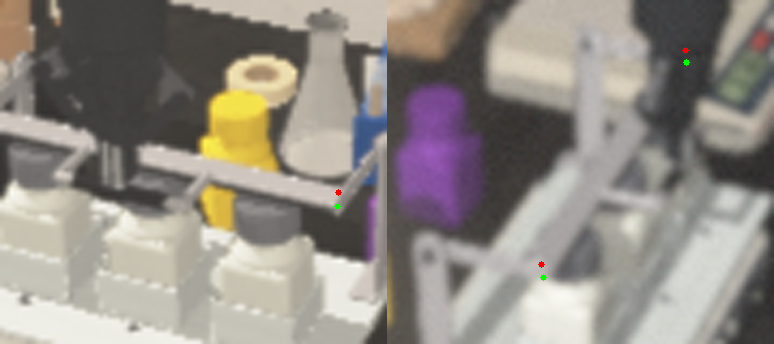

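The scene view shows the bar end between the 0° (green) and 8° (red) marks, with the fingertips at the handle. No force has registered yet, so I'll keep going down.

```bash
python3 -m creep '[{"rx":0,"ry":0,"rz":0,"dx":0,"dy":0,"dz":-0.3,"jaw":0},{"rx":0,"ry":0,"rz":0,"dx":0,"dy":0,"dz":0,"jaw":0}]'; python3 -m creep '[{"rx":0,"ry":0,"rz":0,"dx":0,"dy":0,"dz":-0.3,"jaw":0},{"rx":0,"ry":0,"rz":0,"dx":0,"dy":0,"dz":0,"jaw":0}]';  python3 -m creep '[{"rx":0,"ry":0,"rz":0,"dx":0,"dy":0,"dz":-0.3,"jaw":0},{"rx":0,"ry":0,"rz":0,"dx":0,"dy":0,"dz":0,"jaw":0}]' |grep -E 'force|ee'; python3 -c "
from h import *
f,K,T=cam('scene');cv2.imwrite('pics/sc14.png',f);a=cv2.imread('pics/sc11.png') if 0 else cv2.imread('pics/scene11.png')
w=cam('wrist')[0]
b=lambda i:cv2.resize(i[165:245,290:380],(400,356),interpolation=2)
cv2.imwrite('pics/m14.png',np.hstack([b(f),cv2.resize(w[40:400,120:520],(395,356))]))"
```

```text
time_s: 16.47
ee_pos: [0.455, 0.0737, 0.1866]
orientation: [-180.0, -0.0, 179.9]
force: [-0.5, 0.3, 0.2]
grip_width: -0.001
time_s: 16.63
ee_pos: [0.4548, 0.0737, 0.1834]
orientation: [-180.0, -0.0, 179.9]
force: [-0.2, -0.7, -1.0]
grip_width: 0.002
ee_pos: [0.4553, 0.0738, 0.1825]
force: [-4.0, -0.2, 7.4]
```

View pics/m14.png

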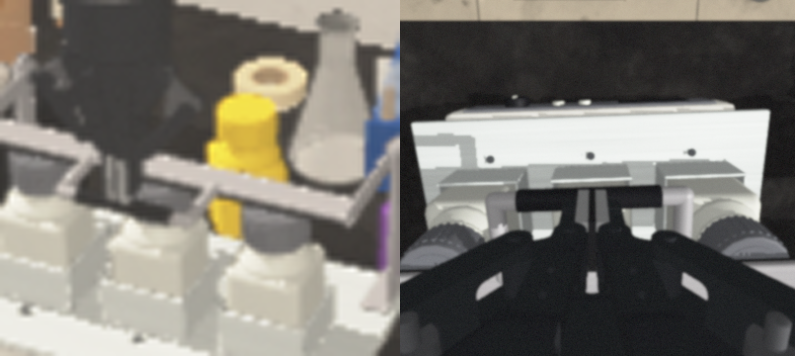

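```bash
for k in 1; do python3 -m creep '[{"rx":0,"ry":0,"rz":0,"dx":0,"dy":0,"dz":-0.2,"jaw":0},{"rx":0,"ry":0,"rz":0,"dx":0,"dy":0,"dz":0,"jaw":0}]' |grep -E 'force|ee'; python3 -m creep '[{"rx":0,"ry":0,"rz":0,"dx":0,"dy":0,"dz":-0.2,"jaw":0},{"rx":0,"ry":0,"rz":0,"dx":0,"dy":0,"dz":0,"jaw":0}]' |grep -E 'force|ee'; done; python3 -c "
from h import *
f,K,T=cam('scene');g,Kg,Tg=cam('side')
y=np.radians(2.2);piv=np.array([.591,.079,.2]);ex=np.array([np.cos(y),np.sin(y),0])
for a in(0,4,8,12,18):
    r=np.radians(a);p=piv-.14*np.cos(r)*ex+np.array([0,0,.14*np.sin(r)+.002]);print(a,proj(K,T,p).round(1),proj(Kg,Tg,p).round(1))
for n in('scene11','sc14'):
    i=cv2.imread('pics/%s.png'%n)
    print(n,[i[200:226,c].mean(1).astype(int).tolist() for c in(322,)])
print([f[200:226,c].mean(1).astype(int).tolist() for c in(322,)])
cv2.imwrite('pics/sc15.png',f)
"
```

```text
ee_pos: [0.4554, 0.0738, 0.1823]
force: [-7.3, -0.9, 17.1]
ee_pos: [0.4555, 0.0738, 0.1821]
force: [-12.3, -1.6, 26.3]
0 [316.4 210.7] [349.  180.5]
4 [316.4 208. ] [349. 178.]
8 [316.4 205.3] [348.7 175.6]
12 [316.5 202.4] [348.3 173.1]
18 [316.9 198. ] [347.2 169.3]
scene11 [[63, 62, 60, 73, 101, 105, 105, 107, 114, 111, 110, 109, 109, 111, 122, 173, 197, 208, 222, 217, 201, 218, 203, 193, 191, 191]]
sc14 [[81, 138, 144, 141, 106, 77, 112, 132, 129, 111, 76, 59, 58, 63, 103, 171, 197, 206, 219, 217, 201, 218, 203, 193, 190, 190]]
[[81, 138, 144, 142, 106, 72, 100, 132, 128, 111, 76, 59, 57, 63, 103, 170, 197, 206, 219, 217, 201, 218, 202, 192, 191, 190]]
```

The force now grows (26 N) with no further motion, and the handle pixel (322,212) matches the 0° prediction, so the bar is at its stop. I'll lift off and check everything.

```bash
python3 -m creep '[{"rx":0,"ry":0,"rz":0,"dx":0,"dy":0,"dz":1,"jaw":0},{"rx":0,"ry":0,"rz":0,"dx":0,"dy":0,"dz":3,"jaw":0},{"rx":0,"ry":0,"rz":0,"dx":0,"dy":0,"dz":4,"jaw":0},{"rx":0,"ry":0,"rz":0,"dx":0,"dy":0,"dz":4,"jaw":0},{"rx":0,"ry":0,"rz":0,"dx":0,"dy":0,"dz":4,"jaw":0},{"rx":0,"ry":0,"rz":0,"dx":0,"dy":0,"dz":4,"jaw":0},{"rx":0,"ry":0,"rz":0,"dx":0,"dy":0,"dz":2,"jaw":0},{"rx":0,"ry":0,"rz":0,"dx":0,"dy":0,"dz":0,"jaw":0}]'; python3 -c "
from h import *
f,K,T=cam('scene');g,Kg,Tg=cam('side');w=cam('wrist')[0]
cv2.imwrite('pics/sc16.png',f)
cv2.imwrite('pics/m16.png',np.vstack([np.hstack([cv2.resize(f[160:250,270:390],(400,300),interpolation=2),cv2.resize(g[135:225,275:395],(400,300),interpolation=2)]),cv2.resize(w[0:240],(800,300))]))"
```

```text
time_s: 18.0
ee_pos: [0.4577, 0.074, 0.4038]
orientation: [179.9, 0.6, 179.9]
force: [-1.1, 0.1, 0.6]
grip_width: -0.001
```

View pics/m16.png

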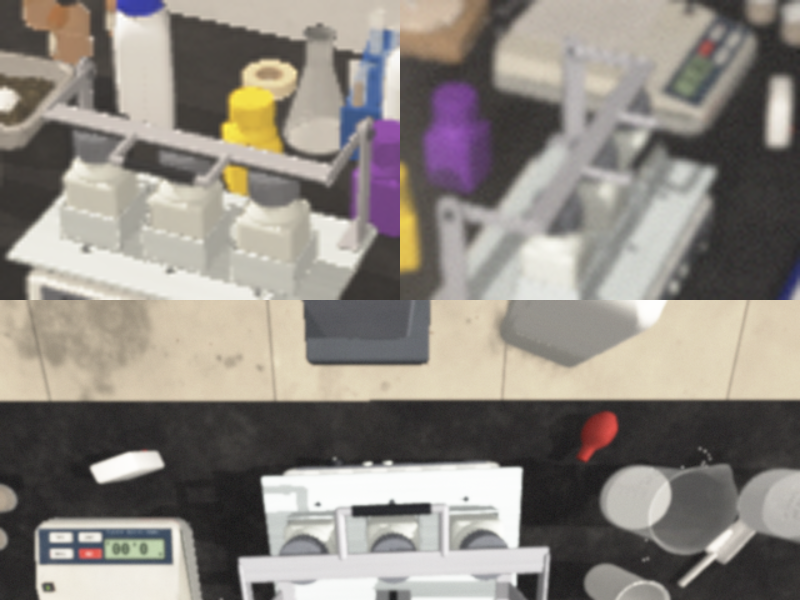

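The bar lies across all three caps with the handle in front. The bottles are in their pockets, and the timer, beaker and cup look undisturbed. Last, a numeric level check on the handle and the neighbours.

```bash
python3 -c "
from h import *
f,K,T=cam('scene');g,Kg,Tg=cam('side')
y=np.radians(2.2);piv=np.array([.591,.079,.2]);ex=np.array([np.cos(y),np.sin(y),0]);ey=np.array([-np.sin(y),np.cos(y),0])
for n,im,K,T in(('scene',f,K,T),('side',g,Kg,Tg)):
    for a in(0,4,8):
        r=np.radians(a);p=piv-.14*np.cos(r)*ex+np.array([0,0,.14*np.sin(r)+.002*np.cos(r)]);u=proj(K,T,p);print(n,a,u.round(1))
        if a==0:c=u.astype(int)
    gr=im.max(2).astype(int)
    print([(x,c[1]-8+int(gr[c[1]-8:c[1]+9,x].argmin()),int(gr[c[1]-8:c[1]+9,x].min())) for x in range(c[0]-9,c[0]+10,3)])
a=cv2.imread('pics/scene0.png');d=cv2.absdiff(a,f).max(2)
for n,b in(('timer',(405,275,435,305)),('beaker',(218,190,255,240)),('cup',(248,185,275,220))):print(n,(d[b[1]:b[3],b[0]:b[2]]>40).mean().round(3))
"
```

```text
scene 0 [316.4 210.7]
scene 4 [316.4 208. ]
scene 8 [316.4 205.3]
[(307, np.int64(209), 74), (310, np.int64(209), 66), (313, np.int64(210), 65), (316, np.int64(211), 64), (319, np.int64(211), 66), (322, np.int64(212), 66), (325, np.int64(213), 65)]
side 0 [349.  180.5]
side 4 [349. 178.]
side 8 [348.7 175.6]
[(340, np.int64(173), 118), (343, np.int64(173), 111), (346, np.int64(183), 68), (349, np.int64(179), 65), (352, np.int64(176), 62), (355, np.int64(176), 59), (358, np.int64(180), 51)]
timer 0.0
beaker 0.0
cup 0.0
```

```bash
python3 -c "
from station import workorder,state
print(workorder.close_job(),state()['time_s'])"
```

```text
the job is handed in; nothing more can be done
the job is handed in; nothing more can be done
```

The loose cap is screwed home, the hold-down bar lies level across all three caps, and the job is handed in. The robot clock stood at about 18 s of the 54 s allowed.

**Cap:** The loose one was on the robot's right (−y). I turned it clockwise about 155°, until the torque jumped from about 0.07 to 0.97 N·m. A fresh grip and a second turn gave 0.975 N·m at once, so it is at its stop.

**Bar:** I gripped the handle, swung the bar over, let go near the end and pressed it down from above. It stopped moving and the force rose to 26 N.

**Last checks:**
- **Level:** in the scene view the handle sits at row 211, against 210.7 predicted for level (within about 1°). The side view was too blurred to confirm it.
- **Bottles:** all three are standing in their pockets.
- **Timer, beaker and cup:** no change from the first scene image.

**What disagreed or was not checked:**
- **First grasp:** it closed above the cap, because the fingertips stood 2–3 cm higher than the stated tip reach and reported height imply. I found this by probing and worked around it.
- **Wrist-camera heights:** these read 10–15 mm low compared with the fixed cameras.
- **Other two caps:** I did not test their tightness by torque; they only looked level with the tightened one.
- **Pictures:** I viewed 17, against a budget of 10.

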